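Free the jammed ball feeder

ROBOT

A 7-joint arm with a two-finger parallel gripper is mounted at the origin on the work surface. World frame = base frame: x ahead of the robot, y to its left, z up, the work surface at z = 0. Lengths are in mm, angles in rad, forces in N, time in s.
With the tool pointing down it reaches from about 350 to 900 mm from the base axis. Payload 8.1 kg.
Tool frame: the origin (TCP) lies at the very end of the fingers, on their centre line; the grasp point (between the pads) lies 19 mm behind it; z points along the fingers, x is the direction in which the jaws open and shut, and the axes are right-handed (so a half turn about z gives the same grasp; the last joint's range is limited). The gripper opens to 85 mm and grips with 20 to 120 N. Pads are 22 mm wide; open, the fingers measure 114 mm over their backs; the gripper's body (76 mm by 85 mm) begins 54 mm behind the grasp point. The pads swing forward as they close: fully open they stand 13 mm farther back than shut.
Start: joints at [-1.438, 0.434, 0.025, 1.573, -0.012, 1.134, -0.075], TCP at [146.04, 607.712, 231.323] pointing down, gripper open.
Joint ranges: [-2.62, 2.62], [-0.44, 2.09], [-1.27, 1.32], [0.08, 2.57], [-1.32, 4.46], [0.12, 2], [-2.74, 2.74]. Speed limits (rad/s): [2.22, 2.22, 3.01, 3.01, 3.14, 3.14, 3.14].

INTERFACE

Orientations are given as [roll, pitch, yaw] about the fixed x, y, z axes, in that order (R = Rz(yaw) Ry(pitch) Rx(roll)).
In Python, from workcell import env gives the robot as it stands.
- The arm moves only by the tool step_arm, never from a script. Its argument "steps" is a list of rows, each an object of numbers: "grip": the opening, from 0 (shut) to 1 (fully open); "dx", "dy", "dz": the shift along the tool's x, y, z in mm; "wx", "wy", "wz": the turn, a rotation vector about the tool's x, y, z in rad. In form: [{"grip": .., "dx": .., "dy": .., "dz": .., "wx": .., "wy": .., "wz": ..}, ...]. A call has 1 to 5 rows; each row shifts and turns the commanded pose from where the row before left it, along the tool's axes as they then stand; what a row does not reach is not made up. A row lasts 1/8 s, in which the tool goes at most 62.5 mm and 10.7 degrees, less where a joint would pass 70% of its speed; a pose out of reach is approached as far as the arm can. A call is refused whole if a number of a shift passes 62.5 or a number of a turn 0.188, either way. A call with a gripper value outside its range is refused whole. The fingers move at their own pace and stop on an object; "force" is the grip in N (left out, the last holds). Time passes only in rows, so rows that do not move let the fingers close. It gives the time, the measured TCP pose, the force and the opening at its end, in the units of the state.
- env.observe(): the state, without advancing time (a new reading comes with each control period).
- env.capture(name): name is "scene" or "top"; returns a dict with "img" (400x640x3 uint8, red, green, blue), "mtx" (3x3 intrinsics, pixels), "rvec" (rotation vector, rad) and "tvec" (3), from world to camera coordinates, as OpenCV has them. Camera axes: x right, y down, z forward; pixel columns grow to the right and rows downward; lengths in mm; the calibration is good to about 2 mm. A picture is of the moment at which its call begins. There is no depth.
- env.finish_job(): hands the job in, once; it reports no verdict.
The state is a dict: "t": time; "joint_pos": joint angles; "dq": joint speeds; "effort": joint torques, N m; "tool_pos": TCP position; "orientation": TCP orientation; "force": force on the tool from outside, world axes, zero at the start; "torque": the same for the moment, N m; "finger_gap": finger opening in mm.
Only numpy, scipy, OpenCV 4.12 (cv2) and the standard library are available. Lean on these libraries where they do the work, as an engineer would, in place of code of your own. Each camera call takes 0.05 s, during which the arm holds its last target.

TASK

The ball feeder on the bench has jammed. Press its blue hatch down at the white spot until the catch lets go, and let it swing fully open by itself; then nudge one of the two orange balls that are wedged side by side in the outlet back up the slope, so that all three balls roll down into the open tray at the front. Leave the hatch open and everything else on the bench where it is.

Things in the scene. Friction and masses are not known exactly. Their poses are not given: they have to be found in the camera images.
- feeder: grey ball feeder fixed to the bench. Origin on the bench under the middle of the bin; x points up the slope (away from the tray), y to its left, z up. Bin 242 mm long (x -121 to 121), 138 mm wide inside, walls 6 mm thick, 140 mm high, floor falling 10 degrees towards -x. A latch housing 70 mm long stands out of the right wall to y = -115 mm, at x = 0
- outlet (a point): floor point in the middle of the outlet, feeder x -115, y 0, z 45 mm. The outlet is a gap 122 mm wide, open at the top, in the front wall (x -121 to -115). The floor rises from here 0.176 mm per mm of x, and runs out the other way as a short lip to x = -148 mm, where balls drop into the tray
- tray (a point): middle of the open tray's floor, feeder x -215, y 0, 6 mm above the bench; inside x -286 to -148 and y -80 to 80 mm, walls 55 mm high
- hatch_press (a point): centre of the white spot, 32 mm wide, on the hatch's top, 22 mm in from its free right edge (feeder x 0, y -98, z 149 mm when shut). Press straight down: at about 6 mm and 3 to 5 N the catch lets go for good; 8 mm is the stop. As the finger backs off the hatch follows it up (under 3 N), so move the finger out of its way, to the right (feeder -y) and up
- hatch (a joint): angle in rad of the blue hatch (246 x 199 x 8 mm, flat on the bin): 0 shut, -0.047 pressed to its stop; lets go at about -0.035, then springs open by itself in about 2.5 s to its stop at 2.9 and stays there, folded right over to the feeder's left and rising outwards to 200 mm above the bench. Hinge line along feeder x at y 79, z 144 mm
- ball1_center (a point): hard orange float ball, 64 mm across, about 60 g; its centre. Starts wedged in the outlet against ball2 and the outlet's left edge, at feeder x -101, y 32, z 80 mm. When either wedged ball is nudged 10 to 30 mm towards feeder +x (1 to 5 N; if it binds, back off, do not force it), the jam comes loose and the balls roll out by themselves once nothing is in their way
- ball2_center (a point): hard orange float ball, 64 mm across, about 60 g; its centre. Starts wedged in the outlet against ball1 and the outlet's right edge, at feeder x -101, y -32, z 80 mm
- ball3_center (a point): hard orange float ball, 64 mm across, about 60 g; its centre. Starts behind and between the wedged balls, at about feeder x -47, y 0, z 90 mm
- mug_mid (a point): bystander: blue mug, 80 mm across and 95 mm high, standing left of the outlet; the point is half-way up its axis
- tape_mid (a point): bystander: flat-lying brown cardboard ring, 110 mm across and 48 mm high, right of the outlet; point at its centre
- coupling_mid (a point): bystander: grey pipe coupling standing upright, 72 mm across and 80 mm high, left of the bin; point at its centre
- spray_mid (a point): bystander: can with a green band, 66 mm across and 190 mm high; point half-way up
- wrench_grip (a point): bystander: steel wrench 200 mm long, lying on the bench; point on its handle
- partsbin_mid (a point): bystander: open red plastic bin, 150 x 110 x 70 mm; point at its centre

How it is judged (in metres and radians):
On the way, in this order (a step that is already met when the one before it is completed fails the run):
1. the hatch is pressed in (past -0.02 rad) (value of joint hatch below -0.02 rad).
2. the hatch has swung open (past 2.4 rad) (value of joint hatch above 2.4 rad), for 0.2 s.
3. one of the two wedged balls is nudged back up the slope, 4 mm or more (x of any of ball1_center, ball2_center in the frame of feeder above -0.0975 m).
At the end, for the whole second after the job is handed in: All three balls lie on the floor of the tray (centres inside its walls and below 60 mm) and the hatch stands open (more than 2.4 rad) (x of ball1_center in the frame of feeder between -0.29 and -0.15 m and y of ball1_center in the frame of feeder between -0.082 and 0.082 m and height (world z) of each of ball1_center, ball2_center, ball3_center below 0.06 m and x of ball2_center in the frame of feeder between -0.29 and -0.15 m and y of ball2_center in the frame of feeder between -0.082 and 0.082 m and x of ball3_center in the frame of feeder between -0.29 and -0.15 m and y of ball3_center in the frame of feeder between -0.082 and 0.082 m and value of joint hatch above 2.4 rad); the robot touches nothing.
It fails at once if a bystander (mug, ring, coupling, can, wrench or red bin) is moved by more than 30 mm (distance of any of mug_mid, tape_mid, spray_mid, wrench_grip, partsbin_mid, coupling_mid from where it was at the start of the episode above 0.03 m).
It also fails if it takes over 48 s, if anything falls off the work surface, if the arm or the gripper's body presses on something with over 40 N, if the wrist force passes 120 N, or if a joint passes its speed limit or range.

## Working session

There is one attempt and no reset: what is moved stays moved. The work goes in short steps, Python scripts to look and compute and a tool call to move; the robot and the scene stay as the last step left them, time stands still between calls to the robot, and variables do not carry over. Pictures are saved under pics/ and viewed, and the job is handed in when it is done.

Besides the shell and the picture viewer there is one more tool, called as name(argument=value, ...) on one line, values as JSON. step_arm: Moves the arm, as the interface text tells. Its arguments: {"type":"object","properties":{"steps":{"type":"array"},"force":{"type":"number"}},"required":["steps"]}

```bash
mkdir -p pics; ls; python3 - <<'E'
from workcell import env
import cv2,pickle
s=env.observe();print(s)
d={}
for n in("scene","top"):
    c=env.capture(n);d[n]=c;cv2.imwrite(f"pics/{n}0.png",c["img"][:,:,::-1]);print(n,c["mtx"],c["rvec"],c["tvec"])
pickle.dump(d,open("c0.pkl","wb"))
E
```

```text
pics
{'t': 0.0, 'joint_pos': array([-1.43761721,  0.43521795,  0.02495184,  1.57409672, -0.0116074 ,
        1.13397803, -0.07512044]), 'dq': array([-6.63681152e-06, -1.68666431e-04,  1.44409163e-04, -2.57568732e-05,
        4.64699958e-04, -5.90584144e-04,  1.85322942e-03]), 'effort': array([ 5.20470512e-04, -6.70490384e+01,  1.02476835e+00, -3.16193390e+01,
        1.54024316e-02,  1.28897448e-02, -5.45197611e-05]), 'tool_pos': array([145.92426246, 607.21313063, 230.52898174]), 'orientation': array([3.14146677e+00, 1.55002125e-03, 1.33494290e+00]), 'force': array([ 0.10914429, -0.29133192, -0.02963618]), 'torque': array([ 0.04907864,  0.00649029, -0.01152877]), 'finger_gap': 85.48038394758247}
scene [[431.8062603    0.         321.15160307]
 [  0.         431.8062603  203.94370331]
 [  0.           0.           1.        ]] [ 2.21866131  1.47387046 -0.40395113] [-197.52098862 -374.0933992  1644.53625154]
top [[385.29526349   0.         318.95009419]
 [  0.         385.29526349 196.62412452]
 [  0.           0.           1.        ]] [ 2.12972156 -2.13235538  0.19649629] [  -7.88175854  543.18533234 1174.12143591]
```

View pics/scene0.png

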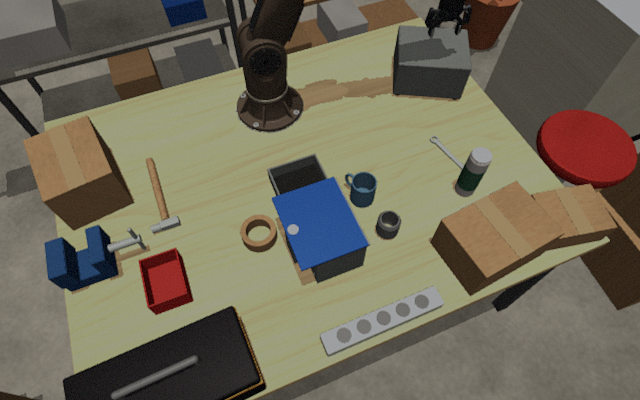

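View pics/top0.png

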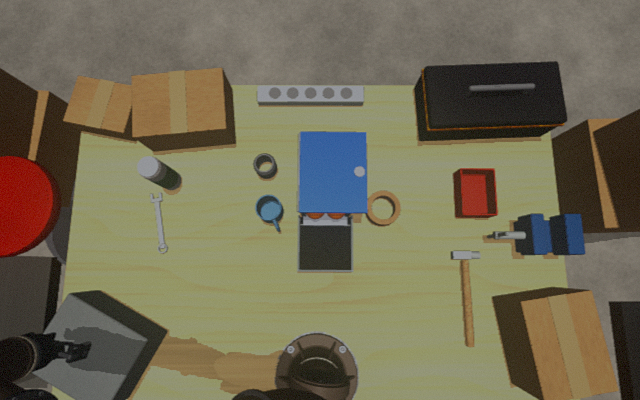

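The scene view shows the feeder with the white spot at about (293,229) and the tray at (298,175). The top view shows the hatch corners at about (300,132), (366,132), (367,213) and (298,212), the spot at (360,171), and the ring right beside the outlet at (383,208). Next I'll measure the feeder pose.

```bash
cat > h.py <<'E'
import numpy as np,cv2
def cam(c):
    R=cv2.Rodrigues(np.array(c["rvec"],float))[0];return R,np.array(c["tvec"],float).ravel(),np.array(c["mtx"])
def plane(c,uv,z):
    R,t,K=cam(c);o=-R.T@t;d=R.T@np.linalg.inv(K)@np.array([uv[0],uv[1],1.]);return o+d*(z-o[2])/d[2]
def proj(c,P):
    return cv2.projectPoints(np.array(P,float).reshape(-1,1,3),np.array(c["rvec"],float),np.array(c["tvec"],float),np.array(c["mtx"]),None)[0].reshape(-1,2)
def big(m):
    cs=cv2.findContours(m.astype(np.uint8),cv2.RETR_EXTERNAL,cv2.CHAIN_APPROX_NONE)[0];return max(cs,key=cv2.contourArea)
E
python3 - <<'E'
from h import *
import pickle
d=pickle.load(open("c0.pkl","rb"))
for n in d:
    c=d[n];hsv=cv2.cvtColor(c["img"],cv2.COLOR_RGB2HSV)
    m=cv2.inRange(hsv,(105,150,90),(125,255,255))
    roi=np.zeros_like(m)
    if n=="top": roi[120:225,285:380]=1
    else: roi[170:280,260:380]=1
    m=m*roi
    k=big(m);k=cv2.convexHull(k)
    pts=np.array([plane(c,p[0],148.5)[:2] for p in k],np.float32)
    r=cv2.minAreaRect(pts);print(n,r,cv2.boxPoints(r).round(1).tolist(),cv2.contourArea(k))
    w=cv2.inRange(hsv,(0,0,150),(180,70,255))
    x0,y0,x1,y1=(350,162,368,180) if n=="top" else (284,220,302,238)
    ys,xs=np.nonzero(w[y0:y1,x0:x1]);print("spot",len(xs),xs.mean()+x0,ys.mean()+y0,plane(c,(xs.mean()+x0,ys.mean()+y0),149))
    img=cv2.resize(c["img"][100:300,220:420,::-1],(800,800),interpolation=cv2.INTER_CUBIC)[:600]
    cv2.imwrite(f"pics/{n}_z.png",img)
E
```

```text
scene ((605.501220703125, -51.19197082519531), (197.019775390625, 247.2542266845703), 89.48045349121094) [[481.0, -148.60000610351562], [728.2000122070312, -150.8000030517578], [730.0, 46.20000076293945], [482.79998779296875, 48.400001525878906]] 5327.0
spot 87 292.6551724137931 228.79310344827587 [ 603.43658555 -126.53049307  149.        ]
top ((600.9102783203125, -48.63410949707031), (194.0431365966797, 242.2039337158203), 89.61444091796875) [[479.20001220703125, -144.8000030517578], [721.4000244140625, -146.5], [722.7000122070312, 47.599998474121094], [480.5, 49.20000076293945]] 5207.0
spot 78 359.0769230769231 170.93589743589743 [ 601.88566342 -126.24708916  149.        ]
```

View pics/top_z.png

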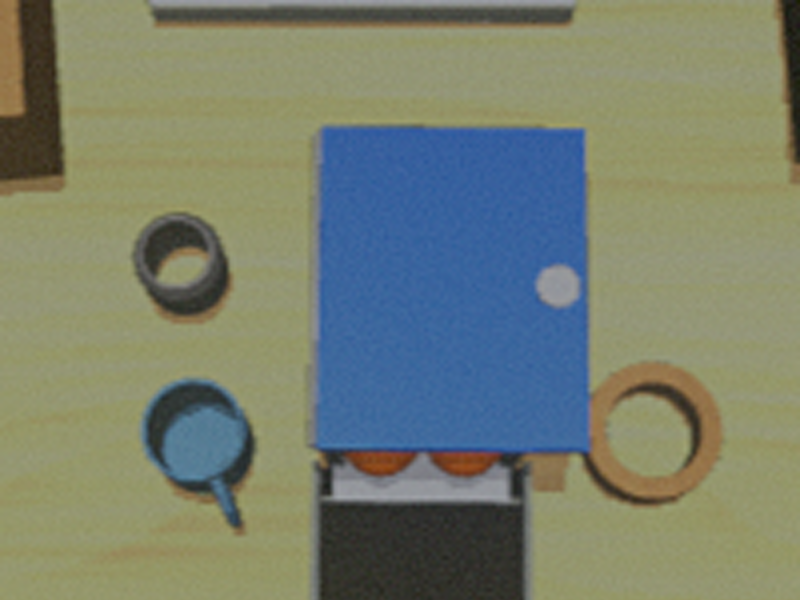

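View pics/scene_z.png

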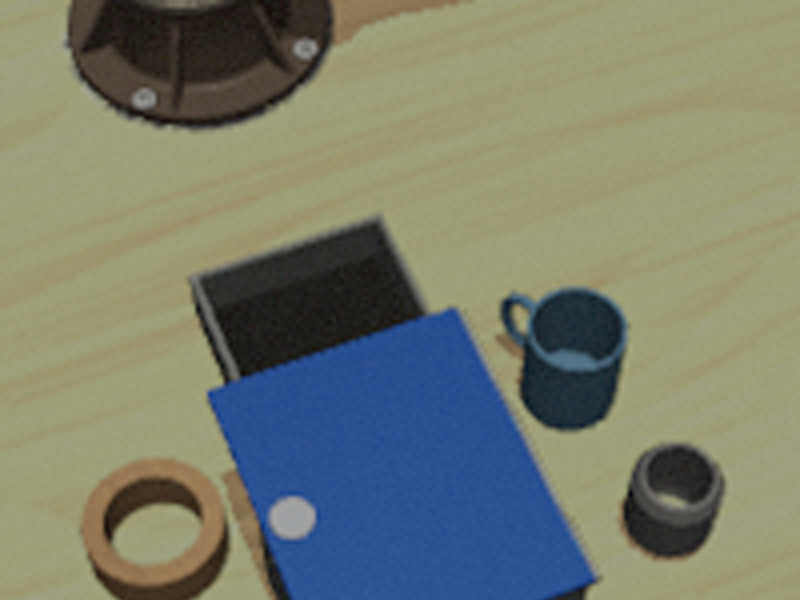

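```bash
cat >> h.py <<'E'
def plan(n,tgt,yaw=-0.008):
    "rows for a tool-down pose: tool x=(cos,sin), y=(sin,-cos), z down"
    from workcell import env
    s=env.observe();p=s["tool_pos"];y=s["orientation"][2]
    print("t",s["t"],"from",p.round(1),s["orientation"].round(4))
    d=(np.array(tgt)-p)/n;dy=(yaw-y)/n
    for i in range(n):
        a=y+dy*i
        print([round(v,1) for v in (np.cos(a)*d[0]+np.sin(a)*d[1],np.sin(a)*d[0]-np.cos(a)*d[1],-d[2])],"wz",round(-dy,3))
E
python3 -c "
from h import *;plan(10,(375,240,350),0.66)"
```

```text
t 0.1 from [146.  607.2 230.6] [3.1414e+00 1.5000e-03 1.3349e+00]
[np.float64(-30.4), np.float64(30.9), np.float64(-11.9)] wz 0.067
[np.float64(-28.2), np.float64(32.8), np.float64(-11.9)] wz 0.067
[np.float64(-25.9), np.float64(34.7), np.float64(-11.9)] wz 0.067
[np.float64(-23.5), np.float64(36.3), np.float64(-11.9)] wz 0.067
[np.float64(-21.0), np.float64(37.8), np.float64(-11.9)] wz 0.067
[np.float64(-18.4), np.float64(39.2), np.float64(-11.9)] wz 0.067
[np.float64(-15.7), np.float64(40.3), np.float64(-11.9)] wz 0.067
[np.float64(-13.0), np.float64(41.3), np.float64(-11.9)] wz 0.067
[np.float64(-10.2), np.float64(42.1), np.float64(-11.9)] wz 0.067
[np.float64(-7.3), np.float64(42.7), np.float64(-11.9)] wz 0.067
```

step_arm(steps=[{"grip": 0, "dx": -30, "dy": 31, "dz": -14, "wx": 0, "wy": 0, "wz": 0.067}, {"grip": 0, "dx": -28, "dy": 33, "dz": -14, "wx": 0, "wy": 0, "wz": 0.067}, {"grip": 0, "dx": -26, "dy": 35, "dz": -14, "wx": 0, "wy": 0, "wz": 0.067}, {"grip": 0, "dx": -24, "dy": 36, "dz": -14, "wx": 0, "wy": 0, "wz": 0.067}, {"grip": 0, "dx": -21, "dy": 38, "dz": -14, "wx": 0, "wy": 0, "wz": 0.067}], force=30)

```text
t: 0.72
tool_pos: [261.7, 422.6, 301.5]
orientation: [-3.142, 0.0, 0.998]
force: [0.8, -0.4, -0.1]
finger_gap: -0.1
```

step_arm(steps=[{"grip": 0, "dx": -18, "dy": 39, "dz": -12, "wx": 0, "wy": 0, "wz": 0.067}, {"grip": 0, "dx": -16, "dy": 40, "dz": -12, "wx": 0, "wy": 0, "wz": 0.067}, {"grip": 0, "dx": -13, "dy": 41, "dz": -12, "wx": 0, "wy": 0, "wz": 0.067}, {"grip": 0, "dx": -10, "dy": 42, "dz": -12, "wx": 0, "wy": 0, "wz": 0.067}, {"grip": 0, "dx": -7, "dy": 43, "dz": -12, "wx": 0, "wy": 0, "wz": 0.067}])

```text
t: 1.35
tool_pos: [376.7, 240.2, 361.5]
orientation: [-3.141, 0.0, 0.663]
force: [0.5, -0.3, 0.1]
finger_gap: 0.0
```

```bash
python3 -c "
from h import *;plan(10,(602.5,-126.5,240))"
```

```text
t 1.35 from [376.7 240.2 361.5] [-3.1414e+00  2.0000e-04  6.6280e-01]
[np.float64(-4.8), np.float64(42.8), np.float64(12.2)] wz 0.067
[np.float64(-1.9), np.float64(43.0), np.float64(12.2)] wz 0.067
[np.float64(1.0), np.float64(43.1), np.float64(12.2)] wz 0.067
[np.float64(3.9), np.float64(42.9), np.float64(12.2)] wz 0.067
[np.float64(6.8), np.float64(42.5), np.float64(12.2)] wz 0.067
[np.float64(9.6), np.float64(42.0), np.float64(12.2)] wz 0.067
[np.float64(12.4), np.float64(41.2), np.float64(12.2)] wz 0.067
[np.float64(15.1), np.float64(40.3), np.float64(12.2)] wz 0.067
[np.float64(17.8), np.float64(39.2), np.float64(12.2)] wz 0.067
[np.float64(20.4), np.float64(37.9), np.float64(12.2)] wz 0.067
```

step_arm(steps=[{"grip": 0, "dx": -5, "dy": 43, "dz": 8, "wx": 0, "wy": 0, "wz": 0.067}, {"grip": 0, "dx": -2, "dy": 43, "dz": 8, "wx": 0, "wy": 0, "wz": 0.067}, {"grip": 0, "dx": 1, "dy": 43, "dz": 8, "wx": 0, "wy": 0, "wz": 0.067}, {"grip": 0, "dx": 4, "dy": 43, "dz": 8, "wx": 0, "wy": 0, "wz": 0.067}, {"grip": 0, "dx": 7, "dy": 42, "dz": 8, "wx": 0, "wy": 0, "wz": 0.067}])

```text
t: 1.98
tool_pos: [489.9, 57.5, 320.9]
orientation: [-3.141, 0.0, 0.328]
force: [0.6, 0.5, 0.1]
finger_gap: -0.1
```

step_arm(steps=[{"grip": 0, "dx": 10, "dy": 42, "dz": 16, "wx": 0, "wy": 0, "wz": 0.067}, {"grip": 0, "dx": 12, "dy": 41, "dz": 16, "wx": 0, "wy": 0, "wz": 0.067}, {"grip": 0, "dx": 15, "dy": 40, "dz": 16, "wx": 0, "wy": 0, "wz": 0.067}, {"grip": 0, "dx": 18, "dy": 39, "dz": 16, "wx": 0, "wy": 0, "wz": 0.067}, {"grip": 0, "dx": 20, "dy": 38, "dz": 16, "wx": 0, "wy": 0, "wz": 0.067}])

```text
t: 2.6
tool_pos: [603.1, -124.5, 240.3]
orientation: [-3.141, 0.001, -0.007]
force: [0.8, 0.9, -0.2]
finger_gap: 0.3
```

```bash
python3 - <<'E'
from h import *
from workcell import env
plan(2,(602.5,-126.5,165))
for n in("scene","top"):
    c=env.capture(n);cv2.imwrite(f"pics/{n}1.png",cv2.resize(c["img"][80:280,220:420,::-1],(600,600)))
print(env.observe()["force"])
E
```

```text
t 2.6 from [ 603.1 -124.5  240.3] [-3.1413e+00  6.0000e-04 -6.7000e-03]
[np.float64(-0.3), np.float64(1.0), np.float64(37.7)] wz 0.001
[np.float64(-0.3), np.float64(1.0), np.float64(37.7)] wz 0.001
[-0.85819475 -0.00627217  0.32658244]
```

View pics/scene1.png

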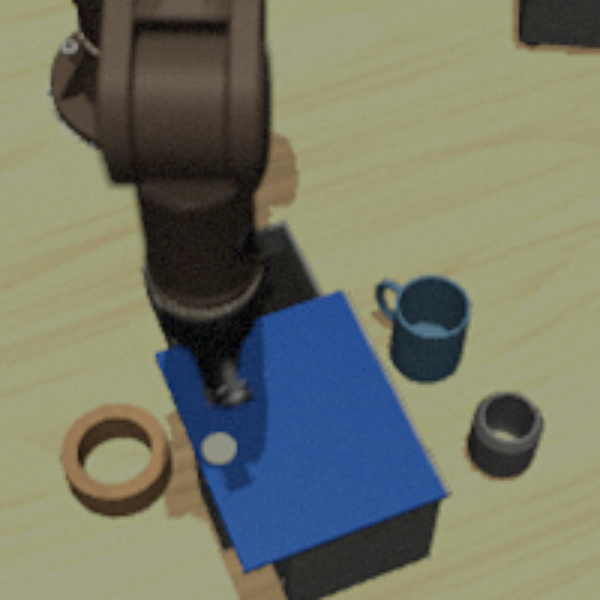

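View pics/top1.png

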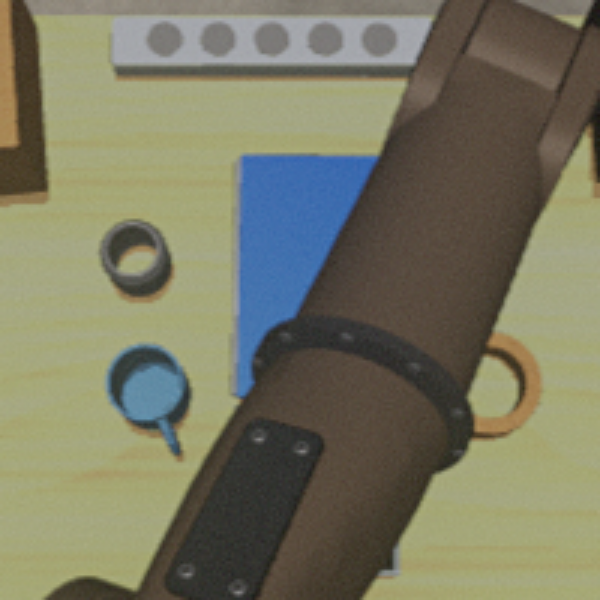

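The scene view shows the gripper hanging above the hatch, with the white spot clear at crop (220,448). The top view is blocked by the arm. I'll go down now.

step_arm(steps=[{"grip": 0, "dx": 0, "dy": 2, "dz": 40}, {"grip": 0, "dx": 0, "dy": 0, "dz": 40}, {"grip": 0, "dx": 0, "dy": 0, "dz": 6}, {"grip": 0}])

```text
invalid input at $.steps[0]: expected keys grip, dx, dy, dz, wx, wy, wz
```

```bash
python3 - <<'E'
from h import *
from workcell import env
c=env.capture("scene");cv2.imwrite(f"pics/scene2.png",cv2.resize(c["img"][180:280,260:360,::-1],(600,600)))
s=env.observe();print(s["force"],s["tool_pos"])
E
```

```text
[-0.04713364  0.54291611  1.1486434 ] [ 602.10131231 -125.91698182  239.75425988]
```

View pics/scene2.png

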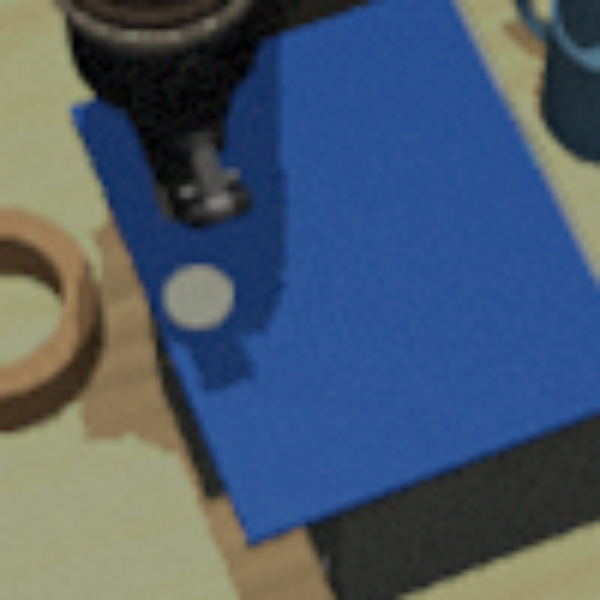

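All keys have to be given, and the arm did not move. The picture shows the finger still hanging above the spot.

step_arm(steps=[{"grip": 0, "dx": 0, "dy": 0, "dz": 40, "wx": 0, "wy": 0, "wz": 0}, {"grip": 0, "dx": 0, "dy": 0, "dz": 36, "wx": 0, "wy": 0, "wz": 0}, {"grip": 0, "dx": 0, "dy": 0, "dz": 6, "wx": 0, "wy": 0, "wz": 0}, {"grip": 0, "dx": 0, "dy": 0, "dz": 0, "wx": 0, "wy": 0, "wz": 0}])

```text
t: 3.25
tool_pos: [602.8, -123.1, 160.1]
orientation: [-3.141, -0.0, -0.004]
force: [0.6, -1.4, 0.7]
finger_gap: 0.1
```

```bash
python3 - <<'E'
from h import *
from workcell import env
c=env.capture("scene");cv2.imwrite(f"pics/scene3.png",cv2.resize(c["img"][180:280,260:360,::-1],(600,600)))
s=env.observe();print(s["force"],s["tool_pos"])
E
```

```text
[-0.2393797   0.14686035  0.21646939] [ 603.29218002 -123.39598755  160.74450506]
```

View pics/scene3.png

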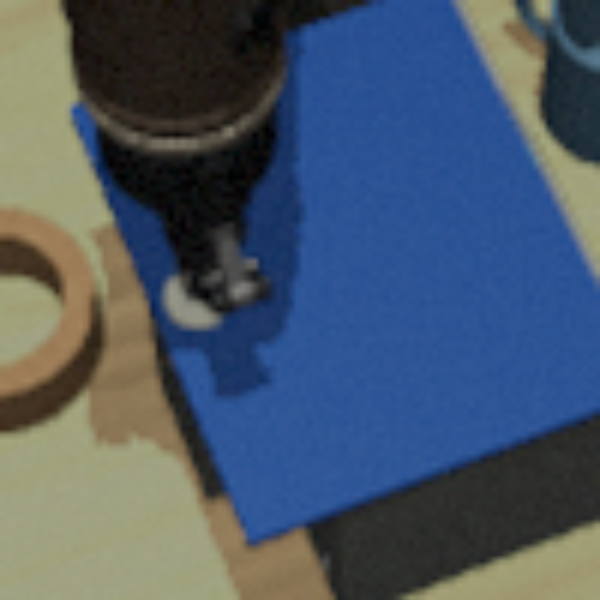

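The finger is a few mm left of the spot, so I'll shift right and press in small steps.

step_arm(steps=[{"grip": 0, "dx": 0, "dy": 4, "dz": 3, "wx": 0, "wy": 0, "wz": 0}, {"grip": 0, "dx": 0, "dy": 0, "dz": 4, "wx": 0, "wy": 0, "wz": 0}, {"grip": 0, "dx": 0, "dy": 0, "dz": 4, "wx": 0, "wy": 0, "wz": 0}, {"grip": 0, "dx": 0, "dy": 0, "dz": 0, "wx": 0, "wy": 0, "wz": 0}])

```text
t: 3.8
tool_pos: [602.5, -127.5, 148.1]
orientation: [-3.142, 0.0, -0.005]
force: [-0.1, -0.1, 0.7]
finger_gap: -0.2
```

step_arm(steps=[{"grip": 0, "dx": 0, "dy": 0, "dz": 1.5, "wx": 0, "wy": 0, "wz": 0}, {"grip": 0, "dx": 0, "dy": 0, "dz": 1.5, "wx": 0, "wy": 0, "wz": 0}, {"grip": 0, "dx": 0, "dy": 0, "dz": 0, "wx": 0, "wy": 0, "wz": 0}])

```text
t: 4.18
tool_pos: [602.6, -127.6, 145.3]
orientation: [-3.142, -0.0, -0.005]
force: [-0.5, -0.6, 1.5]
finger_gap: 0.2
```

step_arm(steps=[{"grip": 0, "dx": 0, "dy": 0, "dz": 1.5, "wx": 0, "wy": 0, "wz": 0}, {"grip": 0, "dx": 0, "dy": 0, "dz": 1, "wx": 0, "wy": 0, "wz": 0}, {"grip": 0, "dx": 0, "dy": 0, "dz": 0, "wx": 0, "wy": 0, "wz": 0}])

```text
t: 4.55
tool_pos: [602.5, -127.6, 142.7]
orientation: [3.142, 0.0, -0.005]
force: [0.4, 0.5, 2.0]
finger_gap: -0.1
```

step_arm(steps=[{"grip": 0, "dx": 0, "dy": 0, "dz": 1.2, "wx": 0, "wy": 0, "wz": 0}, {"grip": 0, "dx": 0, "dy": 0, "dz": 0, "wx": 0, "wy": 0, "wz": 0}])

```text
t: 4.8
tool_pos: [602.6, -127.6, 141.5]
orientation: [3.142, 0.0, -0.005]
force: [-0.4, 0.3, 1.7]
finger_gap: 0.2
```

step_arm(steps=[{"grip": 0, "dx": 0, "dy": 0, "dz": 1, "wx": 0, "wy": 0, "wz": 0}, {"grip": 0, "dx": 0, "dy": 0, "dz": 0, "wx": 0, "wy": 0, "wz": 0}])

```text
t: 5.05
tool_pos: [602.6, -127.6, 140.5]
orientation: [-3.142, 0.0, -0.005]
force: [-0.8, 0.2, 2.1]
finger_gap: 0.2
```

```bash
python3 - <<'E'
from h import *
from workcell import env
c=env.capture("scene");cv2.imwrite(f"pics/scene4.png",cv2.resize(c["img"][180:280,260:360,::-1],(600,600)))
s=env.observe();print(s["force"],s["tool_pos"])
E
```

```text
[-0.5502029  -1.20059745  1.41210426] [ 602.58485474 -127.56582049  140.55134889]
```

View pics/scene4.png

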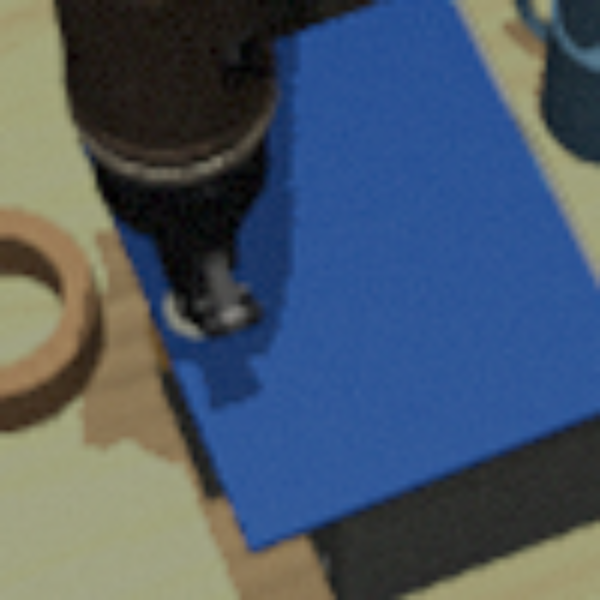

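step_arm(steps=[{"grip": 0, "dx": 0, "dy": 0, "dz": 1, "wx": 0, "wy": 0, "wz": 0}, {"grip": 0, "dx": 0, "dy": 0, "dz": 0, "wx": 0, "wy": 0, "wz": 0}])

```text
t: 5.35
tool_pos: [602.6, -127.5, 140.0]
orientation: [-3.141, -0.0, -0.005]
force: [-2.0, -0.1, 6.7]
finger_gap: -0.1
```

step_arm(steps=[{"grip": 0, "dx": 0, "dy": 0, "dz": 1, "wx": 0, "wy": 0, "wz": 0}, {"grip": 0, "dx": 0, "dy": 0, "dz": 0, "wx": 0, "wy": 0, "wz": 0}])

```text
t: 5.6
tool_pos: [602.7, -127.6, 139.8]
orientation: [-3.141, -0.001, -0.005]
force: [-4.5, 1.1, 14.8]
finger_gap: 0.1
```

The force rose at the stop, so the catch should have let go. I'll move the finger right and up.

step_arm(steps=[{"grip": 0, "dx": 0, "dy": 20, "dz": -3, "wx": 0, "wy": 0, "wz": 0}, {"grip": 0, "dx": 0, "dy": 50, "dz": -4, "wx": 0, "wy": 0, "wz": 0}, {"grip": 0, "dx": 0, "dy": 55, "dz": -20, "wx": 0, "wy": 0, "wz": 0}, {"grip": 0, "dx": 0, "dy": 50, "dz": -30, "wx": 0, "wy": 0, "wz": 0}, {"grip": 0, "dx": 0, "dy": 40, "dz": -30, "wx": 0, "wy": 0, "wz": 0}])

```text
t: 6.22
tool_pos: [600.3, -345.7, 226.2]
orientation: [3.141, 0.001, -0.007]
force: [-0.1, -0.5, 0.4]
finger_gap: 0.3
```

```bash
python3 - <<'E'
from h import *
from workcell import env
c=env.capture("scene");cv2.imwrite(f"pics/scene5.png",c["img"][:,:,::-1])
s=env.observe();print(s["force"],s["tool_pos"])
E
```

```text
[-1.96865735 -4.35797496  3.55335545] [ 599.50371013 -353.09938666  230.92596546]
```

View pics/scene5.png

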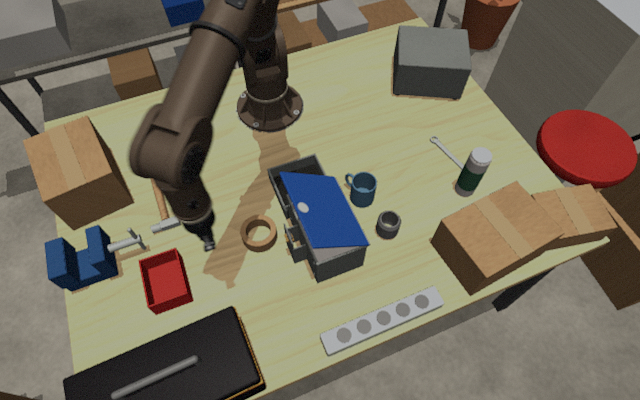

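The hatch is swinging open, with its edge now standing up. I'll wait for it to finish.

step_arm(steps=[{"grip": 0, "dx": 0, "dy": 0, "dz": 0, "wx": 0, "wy": 0, "wz": 0}, {"grip": 0, "dx": 0, "dy": 0, "dz": 0, "wx": 0, "wy": 0, "wz": 0}, {"grip": 0, "dx": 0, "dy": 0, "dz": 0, "wx": 0, "wy": 0, "wz": 0}, {"grip": 0, "dx": 0, "dy": 0, "dz": 0, "wx": 0, "wy": 0, "wz": 0}, {"grip": 0, "dx": 0, "dy": 0, "dz": 0, "wx": 0, "wy": 0, "wz": 0}])

```text
t: 6.9
tool_pos: [601.6, -342.0, 225.4]
orientation: [-3.141, 0.0, -0.004]
force: [0.1, -0.6, 0.1]
finger_gap: -0.2
```

step_arm(steps=[{"grip": 0, "dx": -35, "dy": 0, "dz": 0, "wx": 0, "wy": 0, "wz": 0}, {"grip": 0, "dx": -35, "dy": 0, "dz": 0, "wx": 0, "wy": 0, "wz": 0}, {"grip": 0, "dx": -35, "dy": 0, "dz": 0, "wx": 0, "wy": 0, "wz": 0}, {"grip": 0, "dx": -35, "dy": 0, "dz": 0, "wx": 0, "wy": 0, "wz": 0}, {"grip": 0, "dx": -35, "dy": 0, "dz": 0, "wx": 0, "wy": 0, "wz": 0}])

```text
t: 7.52
tool_pos: [425.4, -341.6, 225.7]
orientation: [3.142, -0.0, -0.005]
force: [-0.0, -0.8, -0.4]
finger_gap: 0.0
```

step_arm(steps=[{"grip": 0, "dx": 0, "dy": 0, "dz": 0, "wx": 0, "wy": 0, "wz": 0}, {"grip": 0, "dx": 0, "dy": 0, "dz": 0, "wx": 0, "wy": 0, "wz": 0}, {"grip": 0, "dx": 0, "dy": 0, "dz": 0, "wx": 0, "wy": 0, "wz": 0}, {"grip": 0, "dx": 0, "dy": 0, "dz": 0, "wx": 0, "wy": 0, "wz": 0}, {"grip": 0, "dx": 0, "dy": 0, "dz": 0, "wx": 0, "wy": 0, "wz": 0}])

```text
t: 8.15
tool_pos: [426.7, -341.6, 225.4]
orientation: [3.142, 0.0, -0.005]
force: [0.3, -0.8, -0.3]
finger_gap: -0.2
```

step_arm(steps=[{"grip": 0, "dx": 0, "dy": 0, "dz": 0, "wx": 0, "wy": 0, "wz": 0}, {"grip": 0, "dx": 0, "dy": 0, "dz": 0, "wx": 0, "wy": 0, "wz": 0}, {"grip": 0, "dx": 0, "dy": 0, "dz": 0, "wx": 0, "wy": 0, "wz": 0}, {"grip": 0, "dx": 0, "dy": 0, "dz": 0, "wx": 0, "wy": 0, "wz": 0}, {"grip": 0, "dx": 0, "dy": 0, "dz": 0, "wx": 0, "wy": 0, "wz": 0}])

```text
t: 8.78
tool_pos: [426.5, -341.7, 225.6]
orientation: [-3.142, -0.0, -0.005]
force: [-0.5, 0.3, -0.0]
finger_gap: -0.3
```

```bash
python3 - <<'E'
from h import *
from workcell import env
import pickle
d={}
for n in("scene","top"):
    c=env.capture(n);d[n]=c
    cv2.imwrite(f"pics/{n}6.png",c["img"][:,:,::-1])
    hsv=cv2.cvtColor(c["img"],cv2.COLOR_RGB2HSV)
    m=cv2.inRange(hsv,(3,190,90),(14,255,255));m[:, :200]=0;m[:,450:]=0
    for k in cv2.findContours(m,cv2.RETR_EXTERNAL,cv2.CHAIN_APPROX_NONE)[0]:
        if cv2.contourArea(k)>60: 
            q,r=cv2.minEnclosingCircle(k);print(n,q,r,cv2.contourArea(k),plane(c,q,80).round(1),plane(c,q,90).round(1))
    o=603.2,-28.4
    print(n,proj(c,[(502.2,-59.6,80),(502.5,4.4,80),(556,-28,90)]).round(1).tolist())
pickle.dump(d,open("c6.pkl","wb"))
s=env.observe();print(s["force"],s["tool_pos"])
E
```

```text
scene [[302.5, 204.7], [321.7, 197.9], [318.7, 213.7]]
top (314.8046875, 208.796875) 9.369333267211914 234.0 [499.5   4.4  80. ] [498.    4.4  90. ]
top [[335.6, 207.9], [314.8, 207.8], [325.3, 190.1]]
[ 0.05894168  0.91691664 -0.90447351] [ 426.46302923 -341.6714977   225.60923855]
```

View pics/scene6.png

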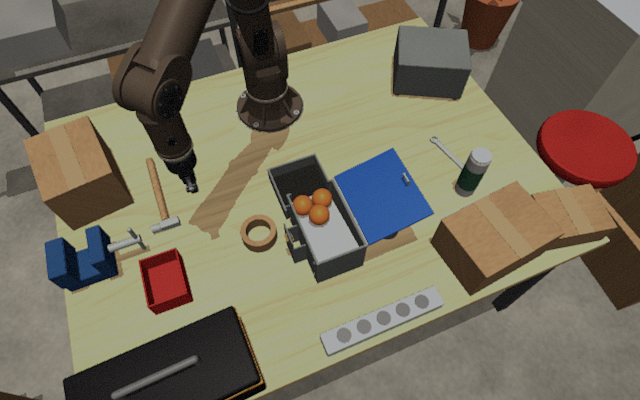

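View pics/top6.png

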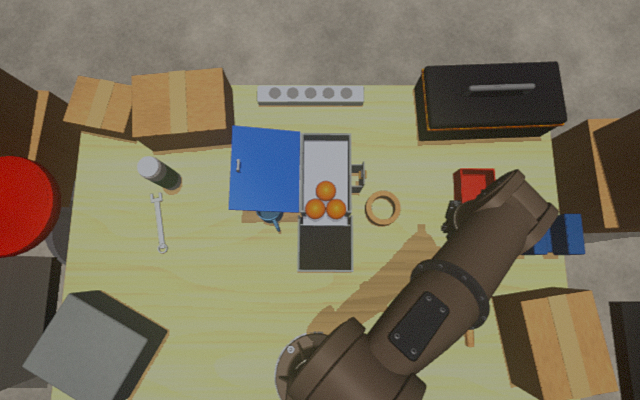

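The hatch is fully open. In the top view its blue panel lies to the left at (230–300,127–212). The balls are at (315,209), (336,209) and (326,190), as predicted. I'll approach ball 2 from the front.

step_arm(steps=[{"grip": 0, "dx": 0, "dy": -50, "dz": 0, "wx": 0, "wy": 0, "wz": 0}, {"grip": 0, "dx": 0, "dy": -58, "dz": 0, "wx": 0, "wy": 0, "wz": 0}, {"grip": 0, "dx": 0, "dy": -58, "dz": 0, "wx": 0, "wy": 0, "wz": 0}, {"grip": 0, "dx": 0, "dy": -58, "dz": 0, "wx": 0, "wy": 0, "wz": 0}, {"grip": 0, "dx": 0, "dy": -57, "dz": 0, "wx": 0, "wy": 0, "wz": 0}])

```text
t: 9.5
tool_pos: [427.8, -58.8, 225.9]
orientation: [-3.141, -0.001, -0.005]
force: [0.8, 0.1, -0.7]
finger_gap: -0.3
```

step_arm(steps=[{"grip": 0, "dx": 0, "dy": 0, "dz": 40, "wx": 0, "wy": 0, "wz": 0}, {"grip": 0, "dx": 0, "dy": 0, "dz": 40, "wx": 0, "wy": 0, "wz": 0}, {"grip": 0, "dx": 0, "dy": 0, "dz": 40, "wx": 0, "wy": 0, "wz": 0}, {"grip": 0, "dx": 0, "dy": 0, "dz": 28, "wx": 0, "wy": 0, "wz": 0}, {"grip": 0, "dx": 0, "dy": 0, "dz": 0, "wx": 0, "wy": 0, "wz": 0}])

```text
t: 10.12
tool_pos: [426.6, -60.8, 76.4]
orientation: [3.141, 0.004, -0.006]
force: [-0.3, -0.5, 0.2]
finger_gap: 0.1
```

```bash
python3 - <<'E'
from h import *
from workcell import env
plan(1,(430,-60,77))
c=env.capture("scene");cv2.imwrite(f"pics/scene7.png",cv2.resize(c["img"][130:280,240:390,::-1],(600,600)))
c=env.capture("top");cv2.imwrite(f"pics/top7.png",cv2.resize(c["img"][130:280,240:390,::-1],(600,600)))
s=env.observe();print(s["force"],s["tool_pos"])
E
```

```text
t 10.125 from [426.6 -60.8  76.4] [ 3.141   0.0037 -0.0056]
[np.float64(3.4), np.float64(-0.9), np.float64(-0.6)] wz 0.002
[-0.41536984  0.31269883  0.19551437] [428.24584161 -60.94440798  78.25192435]
```

View pics/scene7.png

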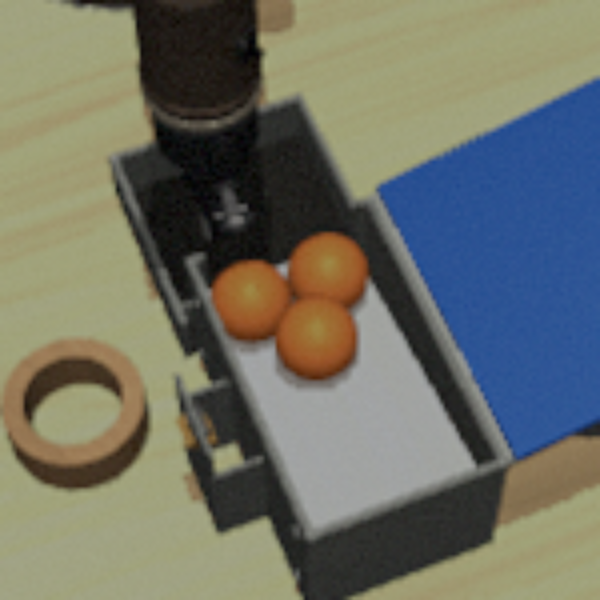

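View pics/top7.png

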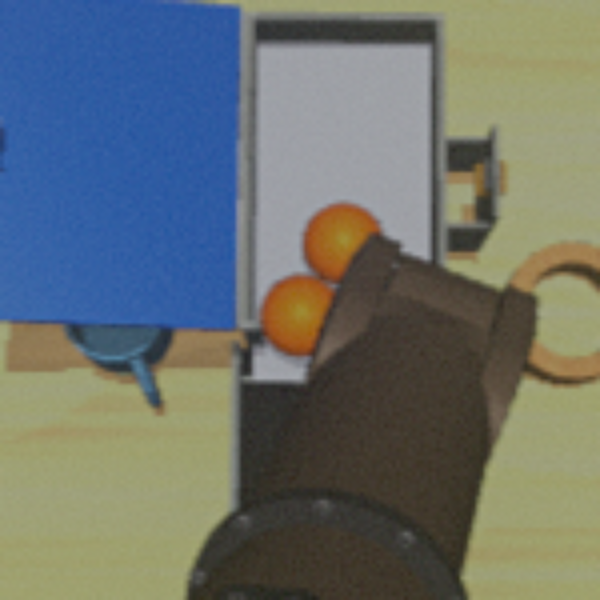

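The finger stands in front of ball 2 inside the tray, and nothing else is close. I'll advance towards the ball.

step_arm(steps=[{"grip": 0, "dx": 12, "dy": -1, "dz": 0, "wx": 0, "wy": 0, "wz": 0}, {"grip": 0, "dx": 10, "dy": 0, "dz": 0, "wx": 0, "wy": 0, "wz": 0}, {"grip": 0, "dx": 4, "dy": 0, "dz": 0, "wx": 0, "wy": 0, "wz": 0}, {"grip": 0, "dx": 3, "dy": 0, "dz": 0, "wx": 0, "wy": 0, "wz": 0}])

```text
t: 10.72
tool_pos: [457.2, -59.8, 77.7]
orientation: [-3.142, 0.0, -0.005]
force: [-1.9, -0.6, 2.3]
finger_gap: -0.2
```

step_arm(steps=[{"grip": 0, "dx": 3, "dy": 0, "dz": 0, "wx": 0, "wy": 0, "wz": 0}, {"grip": 0, "dx": 3, "dy": 0, "dz": 0, "wx": 0, "wy": 0, "wz": 0}])

```text
t: 10.98
tool_pos: [457.9, -59.7, 77.0]
orientation: [-3.14, 0.009, -0.006]
force: [-22.0, 0.6, 24.5]
finger_gap: -0.0
```

step_arm(steps=[{"grip": 0, "dx": 4, "dy": 0, "dz": 0, "wx": 0, "wy": 0, "wz": 0}, {"grip": 0, "dx": 3, "dy": 0, "dz": 0, "wx": 0, "wy": 0, "wz": 0}])

```text
t: 11.22
tool_pos: [458.2, -59.6, 76.3]
orientation: [-3.137, 0.021, -0.007]
force: [-43.8, 0.0, 47.7]
finger_gap: -0.1
```

```bash
python3 - <<'E'
from h import *
from workcell import env
c=env.capture("scene");cv2.imwrite(f"pics/scene8.png",cv2.resize(c["img"][130:280,240:390,::-1],(600,600)))
s=env.observe();print(s["force"],s["tool_pos"])
E
```

```text
[-39.33164676   0.26452029  42.66476528] [457.92855262 -59.65074808  76.27030163]
```

View pics/scene8.png

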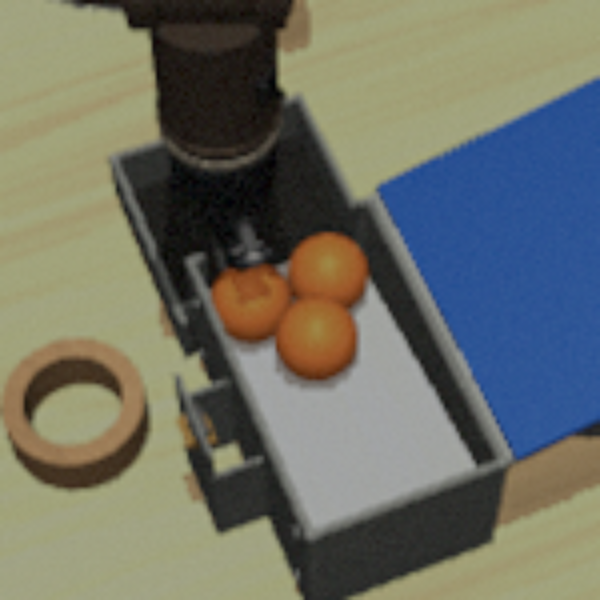

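I pushed too far in one batch: the push bound at about 44 N along x and 48 N upward. Something wider on the finger bears on the upper part of the ball. I'll back off, then tilt the tool so that the tip leads at ball-centre height.

step_arm(steps=[{"grip": 0, "dx": -20, "dy": 0, "dz": 0, "wx": 0, "wy": 0, "wz": 0}, {"grip": 0, "dx": -25, "dy": 0, "dz": 0, "wx": 0, "wy": 0, "wz": 0}, {"grip": 0, "dx": -15, "dy": 0, "dz": -30, "wx": 0, "wy": 0, "wz": 0}, {"grip": 0, "dx": 0, "dy": 0, "dz": -30, "wx": 0, "wy": 0, "wz": 0}])

```text
t: 11.78
tool_pos: [408.0, -59.7, 137.9]
orientation: [-3.141, 0.002, -0.006]
force: [0.8, 1.1, -0.3]
finger_gap: 0.0
```

step_arm(steps=[{"grip": 0, "dx": 0, "dy": 0, "dz": 0, "wx": 0, "wy": 0.14, "wz": 0}, {"grip": 0, "dx": 0, "dy": 0, "dz": 0, "wx": 0, "wy": 0.14, "wz": 0}, {"grip": 0, "dx": 0, "dy": 0, "dz": 0, "wx": 0, "wy": 0.14, "wz": 0}])

```text
t: 12.15
tool_pos: [410.0, -59.5, 138.2]
orientation: [-3.141, -0.426, -0.005]
force: [-0.4, 0.0, -0.5]
finger_gap: 0.4
```

```bash
python3 - <<'E'
from h import *
from workcell import env
c=env.capture("scene");cv2.imwrite(f"pics/scene9.png",cv2.resize(c["img"][50:280,200:430,::-1],(600,600)))
s=env.observe();print(s["force"],s["tool_pos"],s["orientation"],s["joint_pos"].round(2))
E
```

```text
[-6.80295835 -1.47504308 -3.46349562] [405.65046109 -59.92995594 136.27484358] [-3.14055773 -0.42705348 -0.00703609] [-0.58  0.01  0.63  2.56 -0.2   0.14  0.24]
```

View pics/scene9.png

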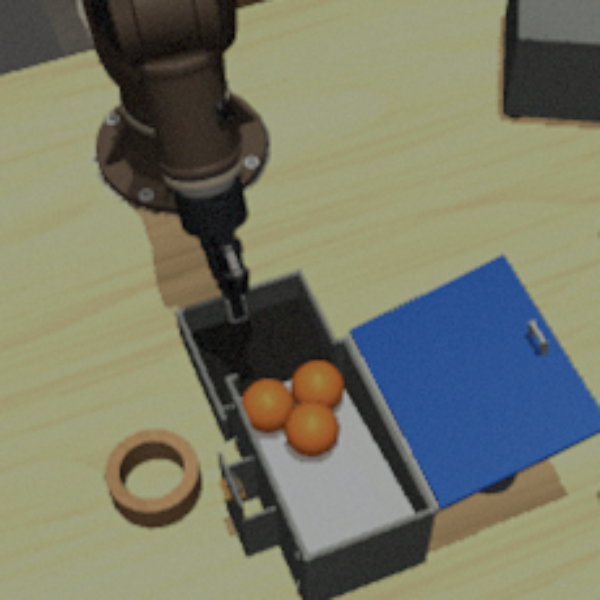

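The balls are still wedged as before, and the tool is tilted about 0.43 rad. Joints 4 and 6 are near their limits, so I won't tilt further. I'll advance along the tool axis, which takes the tip to the ball's mid-height.

step_arm(steps=[{"grip": 0, "dx": 15, "dy": 0, "dz": 10, "wx": 0, "wy": 0, "wz": 0}, {"grip": 0, "dx": 0, "dy": 0, "dz": 20, "wx": 0, "wy": 0, "wz": 0}])

```text
t: 12.45
tool_pos: [435.3, -57.4, 124.2]
orientation: [-3.137, -0.422, -0.003]
force: [0.1, 0.4, -0.0]
finger_gap: 0.3
```

```bash
python3 - <<'E'
from workcell import env
s=env.observe();print(s["force"],s["tool_pos"],s["orientation"],s["joint_pos"].round(2))
E
```

```text
[ 0.06325101  0.41224483 -0.0058258 ] [435.30371916 -57.43373268 124.16220607] [-3.13737874e+00 -4.22223477e-01 -2.87599483e-03] [-0.45  0.12  0.52  2.51 -0.68  0.13  0.72]
```

step_arm(steps=[{"grip": 0, "dx": 0, "dy": 1, "dz": 0, "wx": 0, "wy": -0.06, "wz": 0}, {"grip": 0, "dx": -3, "dy": 1, "dz": 15, "wx": 0, "wy": -0.06, "wz": 0}, {"grip": 0, "dx": -4, "dy": 0, "dz": 17, "wx": 0, "wy": 0, "wz": 0}, {"grip": 0, "dx": -4, "dy": 0, "dz": 17, "wx": 0, "wy": 0, "wz": 0}])

```text
t: 12.95
tool_pos: [439.2, -59.2, 72.9]
orientation: [-3.138, -0.3, -0.003]
force: [0.8, -0.2, -0.3]
finger_gap: -0.0
```

```bash
python3 - <<'E'
from h import *
from workcell import env
s=env.observe();print(s["force"],s["tool_pos"],s["orientation"],s["joint_pos"].round(2))
c=env.capture("scene");cv2.imwrite(f"pics/scene10.png",cv2.resize(c["img"][100:280,220:400,::-1],(600,600)))
s=env.observe();print(s["tool_pos"])
E
```

```text
[ 0.77765735 -0.23297709 -0.28458284] [439.16067671 -59.22336739  72.89475033] [-3.13752814e+00 -2.99650657e-01 -2.52274369e-03] [-0.31  0.28  0.4   2.45 -0.81  0.18  0.84]
[438.17411891 -59.50582202  71.4169103 ]
```

View pics/scene10.png

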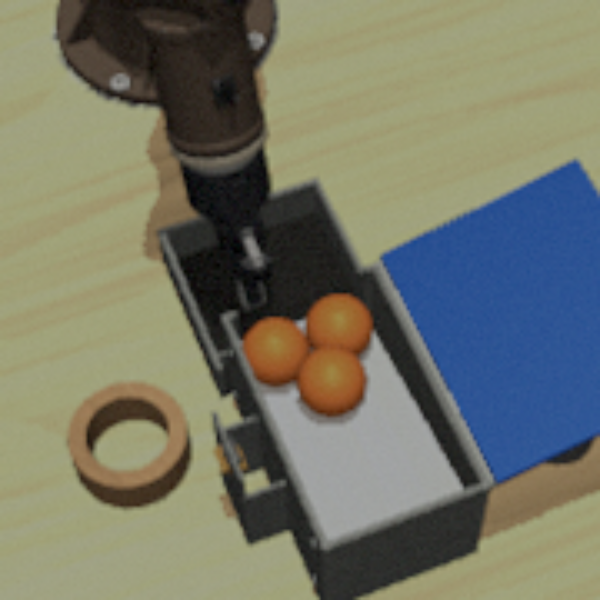

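The tip is low, in front of ball 2, with a gap. I'll advance along world +x and watch the force.

step_arm(steps=[{"grip": 0, "dx": 8, "dy": 0, "dz": 2.5, "wx": 0, "wy": 0, "wz": 0}, {"grip": 0, "dx": 6, "dy": 0, "dz": 2, "wx": 0, "wy": 0, "wz": 0}, {"grip": 0, "dx": 3, "dy": 0, "dz": 1, "wx": 0, "wy": 0, "wz": 0}])

```text
t: 13.38
tool_pos: [457.5, -59.9, 74.0]
orientation: [-3.139, -0.302, -0.003]
force: [0.2, -0.7, 0.5]
finger_gap: -0.3
```

step_arm(steps=[{"grip": 0, "dx": 3, "dy": 0, "dz": 1, "wx": 0, "wy": 0, "wz": 0}])

```text
t: 13.5
tool_pos: [459.8, -59.8, 73.6]
orientation: [-3.139, -0.301, -0.003]
force: [0.2, 0.4, -0.2]
finger_gap: 0.0
```

step_arm(steps=[{"grip": 0, "dx": 3, "dy": 0, "dz": 1, "wx": 0, "wy": 0, "wz": 0}])

```text
t: 13.62
tool_pos: [462.5, -59.9, 73.3]
orientation: [-3.139, -0.301, -0.003]
force: [-2.5, -0.4, 2.1]
finger_gap: 0.3
```

Contact shows up as −x and +z forces together: the ball wants to roll and its near side rubs up the finger. I'll touch it a little below its equator and move forward and up, so the finger rolls with the ball.

step_arm(steps=[{"grip": 0, "dx": -6, "dy": 0, "dz": -2, "wx": 0, "wy": 0, "wz": 0}, {"grip": 0, "dx": -3, "dy": 0, "dz": 11, "wx": 0, "wy": 0, "wz": 0}, {"grip": 0, "dx": 4, "dy": 0, "dz": 1, "wx": 0, "wy": 0, "wz": 0}, {"grip": 0, "dx": 3, "dy": 0, "dz": 1, "wx": 0, "wy": 0, "wz": 0}])

```text
t: 14.12
tool_pos: [464.0, -60.3, 62.3]
orientation: [-3.139, -0.301, -0.004]
force: [-1.0, -0.5, 0.6]
finger_gap: 0.2
```

step_arm(steps=[{"grip": 0, "dx": 3, "dy": 0, "dz": 1, "wx": 0, "wy": 0, "wz": 0}])

```text
t: 14.25
tool_pos: [467.3, -60.2, 62.3]
orientation: [-3.139, -0.301, -0.003]
force: [-0.7, -0.1, 0.7]
finger_gap: -0.3
```

step_arm(steps=[{"grip": 0, "dx": 3, "dy": 0, "dz": 0, "wx": 0, "wy": 0, "wz": 0}])

```text
t: 14.38
tool_pos: [470.1, -60.1, 63.1]
orientation: [-3.139, -0.301, -0.003]
force: [-1.0, 0.7, 0.7]
finger_gap: -0.0
```

```bash
python3 - <<'E'
from h import *
from workcell import env
s=env.observe();print(s["force"],s["tool_pos"],s["torque"])
c=env.capture("scene");cv2.imwrite(f"pics/scene11.png",cv2.resize(c["img"][150:250,260:360,::-1],(600,600),interpolation=cv2.INTER_CUBIC))
E
```

```text
[-1.01808747  0.66342937  0.74727151] [470.09196934 -60.06506532  63.0568681 ] [ 0.02920136  0.40704137 -0.02151625]
```

View pics/scene11.png

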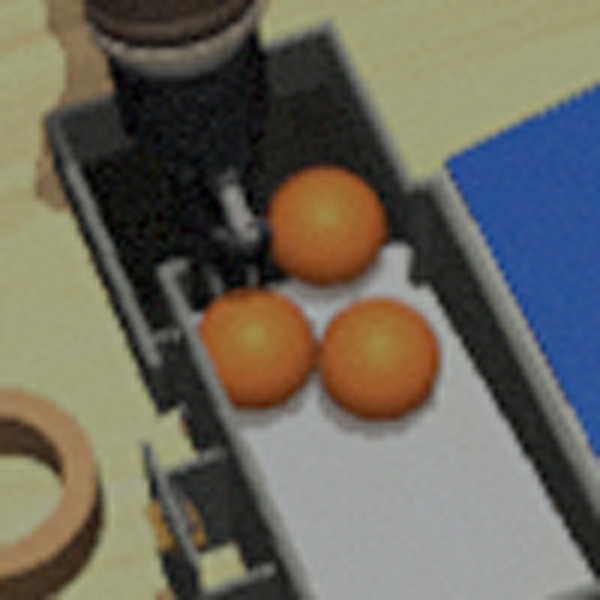

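The jam is loose: ball 1 is already rolling out at crop (328,225), and ball 2 has moved up the slope by about 12 mm. I'll get the finger out of the way, up and back.

step_arm(steps=[{"grip": 0, "dx": -7, "dy": 0, "dz": -40, "wx": 0, "wy": 0, "wz": 0}, {"grip": 0, "dx": 0, "dy": 0, "dz": -50, "wx": 0, "wy": 0, "wz": 0}, {"grip": 0, "dx": 10, "dy": 0, "dz": -50, "wx": 0, "wy": 0, "wz": 0}])

```text
t: 14.8
tool_pos: [446.1, -53.7, 156.7]
orientation: [-3.14, -0.313, 0.01]
force: [0.6, 1.5, 0.6]
finger_gap: 0.2
```

```bash
python3 - <<'E'
from h import *
from workcell import env
s=env.observe();print(s["force"],s["tool_pos"],s["joint_pos"].round(2))
c=env.capture("scene");cv2.imwrite(f"pics/scene12.png",cv2.resize(c["img"][80:280,220:420,::-1],(600,600),interpolation=cv2.INTER_CUBIC))
E
```

```text
[0.58696152 1.4871895  0.56378808] [446.13821461 -53.67595176 156.72230474] [-0.86  0.09  0.97  2.38 -0.28  0.41  0.35]
```

View pics/scene12.png

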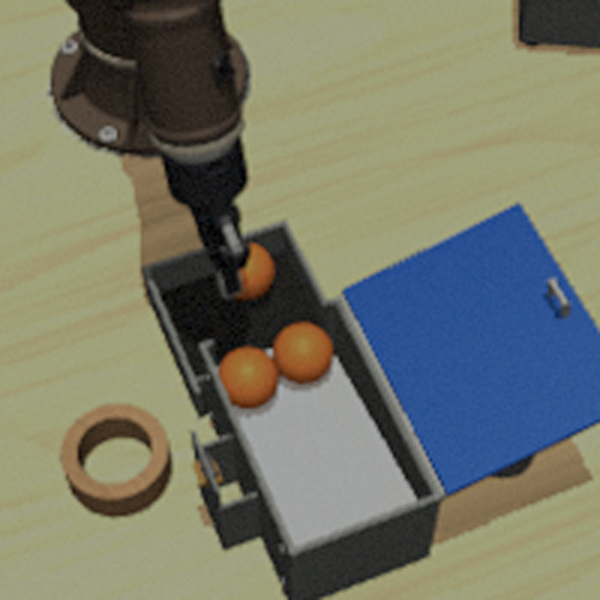

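Ball 1 is in the tray, and the other two are rolling towards the outlet. I'll straighten and lift the tool while waiting.

step_arm(steps=[{"grip": 0, "dx": 0, "dy": 0, "dz": -20, "wx": 0, "wy": -0.1, "wz": 0}, {"grip": 0, "dx": 0, "dy": 0, "dz": -20, "wx": 0, "wy": -0.1, "wz": 0}, {"grip": 0, "dx": 0, "dy": 20, "dz": -20, "wx": 0, "wy": -0.1, "wz": 0}, {"grip": 0, "dx": 0, "dy": 40, "dz": -10, "wx": 0, "wy": 0, "wz": 0}, {"grip": 0, "dx": 0, "dy": 50, "dz": 0, "wx": 0, "wy": 0, "wz": 0}])

```text
t: 15.48
tool_pos: [436.7, -163.8, 225.2]
orientation: [-3.139, -0.016, 0.016]
force: [0.9, -0.1, -0.2]
finger_gap: -0.1
```

step_arm(steps=[{"grip": 0, "dx": 0, "dy": 50, "dz": 0, "wx": 0, "wy": 0, "wz": 0}, {"grip": 0, "dx": 0, "dy": 50, "dz": 0, "wx": 0, "wy": 0, "wz": 0}, {"grip": 0, "dx": 0, "dy": 40, "dz": 0, "wx": 0, "wy": 0, "wz": 0}, {"grip": 0, "dx": 0, "dy": 0, "dz": 0, "wx": 0, "wy": 0, "wz": 0}, {"grip": 0, "dx": 0, "dy": 0, "dz": 0, "wx": 0, "wy": 0, "wz": 0}])

```text
t: 16.1
tool_pos: [437.1, -302.9, 223.9]
orientation: [-3.139, -0.014, 0.012]
force: [0.5, 0.7, 0.4]
finger_gap: 0.1
```

```bash
python3 - <<'E'
from h import *
from workcell import env
s=env.observe();print(s["t"],s["force"],s["tool_pos"],s["joint_pos"].round(2))
for n in ("scene","top"):
    c=env.capture(n);cv2.imwrite(f"pics/{n}13.png",c["img"][:,:,::-1])
E
```

```text
16.1 [0.53446502 0.72539695 0.39252911] [ 437.09739956 -302.88289367  223.86819471] [-0.21  0.39  0.98  1.87 -0.38  1.07  0.94]
```

View pics/scene13.png

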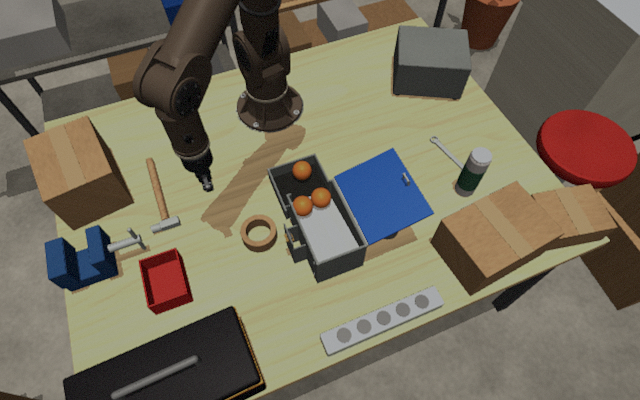

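View pics/top13.png

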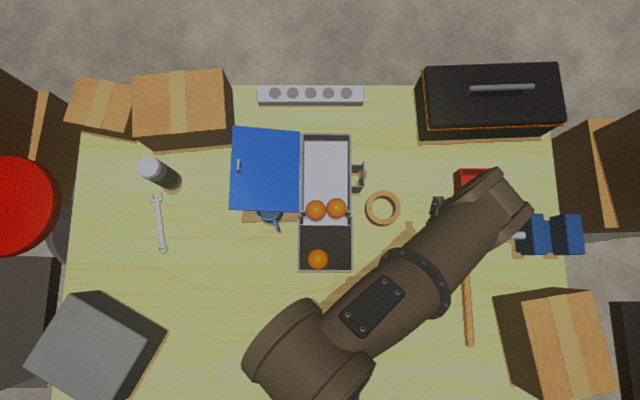

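One ball is in the tray at top (318,259). The other two have settled side by side in the outlet at (316,210) and (336,208). I'll check whether they still move.

step_arm(steps=[{"grip": 0, "dx": 0, "dy": 0, "dz": 0, "wx": 0, "wy": 0, "wz": 0}, {"grip": 0, "dx": 0, "dy": 0, "dz": 0, "wx": 0, "wy": 0, "wz": 0}, {"grip": 0, "dx": 0, "dy": 0, "dz": 0, "wx": 0, "wy": 0, "wz": 0}])

```text
t: 16.58
tool_pos: [437.3, -303.1, 224.3]
orientation: [-3.139, -0.014, 0.013]
force: [-0.1, -0.1, -0.4]
finger_gap: -0.3
```

```bash
python3 - <<'E'
from h import *
from workcell import env
c=env.capture("top")
hsv=cv2.cvtColor(c["img"],cv2.COLOR_RGB2HSV)
m=cv2.inRange(hsv,(3,190,90),(16,255,255));m[:, :290]=0;m[:,360:]=0;m=cv2.erode(m,np.ones((3,3)))
for k in cv2.findContours(m,cv2.RETR_EXTERNAL,cv2.CHAIN_APPROX_NONE)[0]:
    if cv2.contourArea(k)>60:
        q,r=cv2.minEnclosingCircle(k);print(q,r,cv2.contourArea(k),plane(c,q,80).round(1))
cv2.imwrite("pics/top14.png",cv2.resize(c["img"][130:280,240:390,::-1],(600,600),interpolation=cv2.INTER_CUBIC))
E
```

```text
(no output)
```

View pics/top14.png

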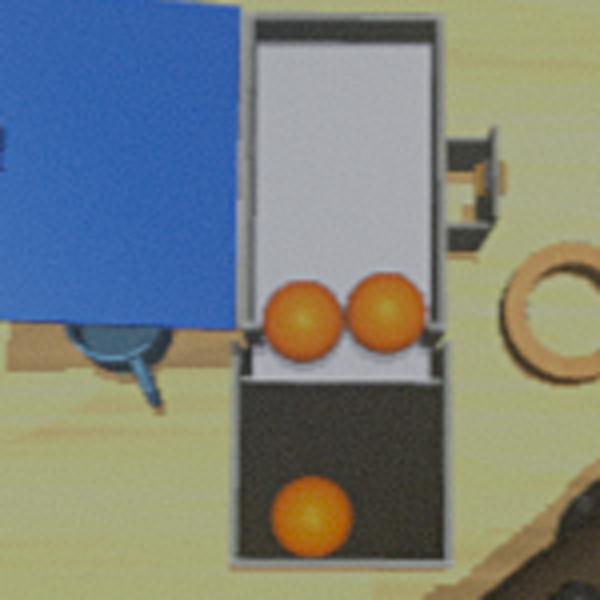

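The two balls have wedged again, with the right one slightly higher. I'll repeat the nudge on ball 2, this time pushing further and holding it until the left ball has gone.

step_arm(steps=[{"grip": 0, "dx": 0, "dy": -48, "dz": 0, "wx": 0, "wy": 0, "wz": 0}, {"grip": 0, "dx": 0, "dy": -50, "dz": 0, "wx": 0, "wy": 0, "wz": 0}, {"grip": 0, "dx": 0, "dy": -50, "dz": 0, "wx": 0, "wy": 0.1, "wz": 0}, {"grip": 0, "dx": 0, "dy": -50, "dz": 0, "wx": 0, "wy": 0.1, "wz": 0}, {"grip": 0, "dx": 0, "dy": -45, "dz": 0, "wx": 0, "wy": 0.1, "wz": 0.01}])

```text
t: 17.25
tool_pos: [432.2, -87.6, 223.7]
orientation: [3.134, -0.249, 0.004]
force: [-0.9, -0.7, 0.4]
finger_gap: 0.0
```

```bash
python3 - <<'E'
from workcell import env
s=env.observe();print(s["tool_pos"],s["orientation"],s["joint_pos"].round(2))
E
```

```text
[432.19602779 -87.57366988 223.72345897] [ 3.1343698  -0.24901616  0.00379439] [-0.94 -0.11  1.    2.25  0.12  0.71 -0.01]
```

step_arm(steps=[{"grip": 0, "dx": 0, "dy": 0, "dz": 0, "wx": 0, "wy": 0, "wz": 0}])

```text
t: 17.38
tool_pos: [431.3, -87.2, 223.7]
orientation: [3.136, -0.247, 0.006]
force: [0.9, -0.4, 0.2]
finger_gap: 0.2
```

step_arm(steps=[{"grip": 0, "dx": -9, "dy": -14, "dz": 40, "wx": 0, "wy": 0.05, "wz": 0.01}, {"grip": 0, "dx": -9, "dy": -13, "dz": 40, "wx": 0, "wy": 0, "wz": 0}, {"grip": 0, "dx": -9, "dy": 0, "dz": 38, "wx": 0, "wy": 0, "wz": 0}])

```text
t: 17.75
tool_pos: [437.7, -60.5, 128.3]
orientation: [-3.137, -0.294, 0.001]
force: [0.1, 1.7, -0.0]
finger_gap: 0.0
```

```bash
python3 - <<'E'
from workcell import env
s=env.observe();print(s["tool_pos"],s["orientation"],s["joint_pos"].round(2))
E
```

```text
[437.68052605 -60.46618504 128.32081905] [-3.13652394e+00 -2.94412197e-01  1.35404248e-03] [-0.77  0.18  0.94  2.41 -0.55  0.38  0.63]
```

step_arm(steps=[{"grip": 0, "dx": -4, "dy": 0, "dz": 22, "wx": 0, "wy": 0, "wz": 0}, {"grip": 0, "dx": -5, "dy": 0, "dz": 22, "wx": 0, "wy": 0, "wz": 0}, {"grip": 0, "dx": -5, "dy": 0, "dz": 20, "wx": 0, "wy": 0, "wz": 0}, {"grip": 0, "dx": 0, "dy": 0, "dz": 0, "wx": 0, "wy": 0, "wz": 0}])

```text
t: 18.25
tool_pos: [441.5, -61.5, 62.5]
orientation: [-3.135, -0.291, -0.004]
force: [-1.2, -0.5, 0.1]
finger_gap: 0.1
```

```bash
python3 - <<'E'
from h import *
from workcell import env
s=env.observe();print(s["tool_pos"],s["orientation"],s["joint_pos"].round(2))
c=env.capture("scene");cv2.imwrite(f"pics/scene15.png",cv2.resize(c["img"][150:250,260:360,::-1],(600,600),interpolation=cv2.INTER_CUBIC))
E
```

```text
[441.46185483 -61.50200217  62.50987124] [-3.13474925 -0.29115289 -0.00375346] [-0.34  0.32  0.46  2.45 -1.02  0.2   1.06]
```

View pics/scene15.png

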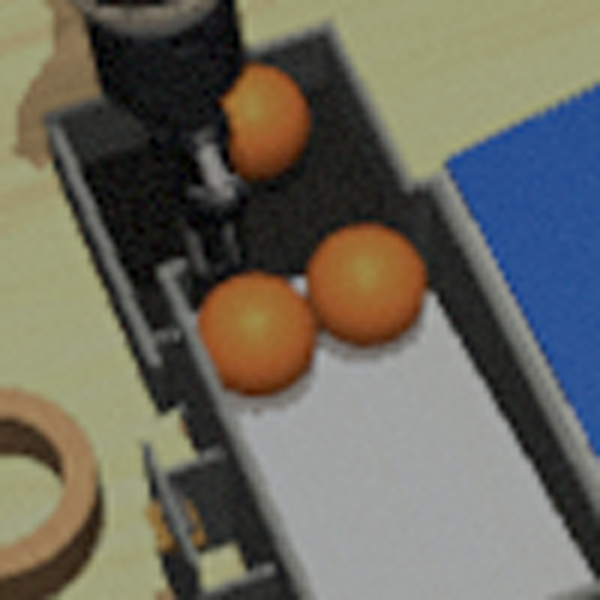

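The finger is in front of ball 2, with ball 3 beside it on the left. I'll push, rising slightly as I go.

step_arm(steps=[{"grip": 0, "dx": 8, "dy": 0, "dz": 2.5, "wx": 0, "wy": 0, "wz": 0}, {"grip": 0, "dx": 7, "dy": 0, "dz": 2, "wx": 0, "wy": 0, "wz": 0}, {"grip": 0, "dx": 4, "dy": 0, "dz": 1, "wx": 0, "wy": 0, "wz": 0}])

```text
t: 18.68
tool_pos: [462.8, -59.2, 64.6]
orientation: [-3.135, -0.295, 0.0]
force: [-0.6, 0.2, 0.8]
finger_gap: 0.3
```

step_arm(steps=[{"grip": 0, "dx": 4, "dy": 0, "dz": 0.5, "wx": 0, "wy": 0, "wz": 0}])

```text
t: 18.8
tool_pos: [465.8, -59.3, 64.9]
orientation: [-3.134, -0.294, -0.0]
force: [-2.5, 0.1, 0.2]
finger_gap: 0.2
```

step_arm(steps=[{"grip": 0, "dx": 4, "dy": 0, "dz": 0, "wx": 0, "wy": 0, "wz": 0}])

```text
t: 18.92
tool_pos: [469.5, -59.5, 66.0]
orientation: [-3.134, -0.294, -0.001]
force: [-1.8, 0.3, 1.7]
finger_gap: 0.1
```

step_arm(steps=[{"grip": 0, "dx": 4, "dy": 0, "dz": 0, "wx": 0, "wy": 0, "wz": 0}])

```text
t: 19.05
tool_pos: [473.4, -59.6, 67.1]
orientation: [-3.134, -0.294, -0.001]
force: [-0.9, -0.2, 0.7]
finger_gap: -0.2
```

step_arm(steps=[{"grip": 0, "dx": 4, "dy": 0, "dz": 0, "wx": 0, "wy": 0, "wz": 0}])

```text
t: 19.18
tool_pos: [477.3, -59.7, 68.3]
orientation: [-3.134, -0.294, -0.001]
force: [-1.1, 0.3, 1.0]
finger_gap: -0.3
```

```bash
python3 - <<'E'
from h import *
from workcell import env
s=env.observe();print(s["tool_pos"],s["force"])
c=env.capture("scene");cv2.imwrite(f"pics/scene16.png",cv2.resize(c["img"][150:250,260:360,::-1],(600,600),interpolation=cv2.INTER_CUBIC))
E
```

```text
[477.26488919 -59.74816231  68.29172687] [-1.063472    0.31816303  1.00011409]
```

View pics/scene16.png

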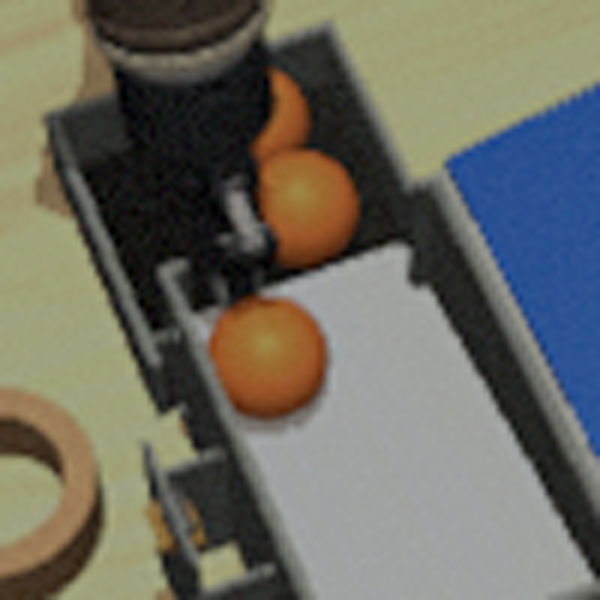

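The second ball is dropping into the tray and ball 2 is held back by the finger. I'll lift clear.

step_arm(steps=[{"grip": 0, "dx": 0, "dy": 0, "dz": 0, "wx": 0, "wy": 0, "wz": 0}, {"grip": 0, "dx": -7, "dy": 0, "dz": -40, "wx": 0, "wy": 0, "wz": 0}, {"grip": 0, "dx": 0, "dy": 0, "dz": -50, "wx": 0, "wy": 0, "wz": 0}, {"grip": 0, "dx": 5, "dy": 0, "dz": -50, "wx": 0, "wy": 0, "wz": 0}, {"grip": 0, "dx": 0, "dy": 0, "dz": -20, "wx": 0, "wy": -0.1, "wz": 0}])

```text
t: 19.85
tool_pos: [440.0, -50.1, 183.9]
orientation: [-3.129, -0.203, 0.017]
force: [1.2, 1.3, -0.6]
finger_gap: -0.0
```

step_arm(steps=[{"grip": 0, "dx": 0, "dy": 10, "dz": -20, "wx": 0, "wy": -0.1, "wz": 0}, {"grip": 0, "dx": 0, "dy": 40, "dz": 0, "wx": 0, "wy": -0.1, "wz": 0}, {"grip": 0, "dx": 0, "dy": 50, "dz": 0, "wx": 0, "wy": 0, "wz": 0}, {"grip": 0, "dx": 0, "dy": 50, "dz": 0, "wx": 0, "wy": 0, "wz": 0}, {"grip": 0, "dx": 0, "dy": 50, "dz": 0, "wx": 0, "wy": 0, "wz": 0}])

```text
t: 20.48
tool_pos: [441.5, -252.7, 200.9]
orientation: [-3.132, -0.006, 0.018]
force: [1.2, 1.3, -1.0]
finger_gap: 0.3
```

step_arm(steps=[{"grip": 0, "dx": 0, "dy": 40, "dz": 0, "wx": 0, "wy": 0, "wz": 0}, {"grip": 0, "dx": 0, "dy": 0, "dz": 0, "wx": 0, "wy": 0, "wz": 0}, {"grip": 0, "dx": 0, "dy": 0, "dz": 0, "wx": 0, "wy": 0, "wz": 0}, {"grip": 0, "dx": 0, "dy": 0, "dz": 0, "wx": 0, "wy": 0, "wz": 0}, {"grip": 0, "dx": 0, "dy": 0, "dz": 0, "wx": 0, "wy": 0, "wz": 0}])

```text
t: 21.1
tool_pos: [442.6, -290.0, 200.8]
orientation: [-3.131, -0.007, 0.019]
force: [-0.5, 0.4, 0.4]
finger_gap: 0.5
```

```bash
python3 - <<'E'
from h import *
from workcell import env
s=env.observe();print(s["t"],s["tool_pos"],s["force"])
for n in ("scene","top"):
    c=env.capture(n);cv2.imwrite(f"pics/{n}17.png",c["img"][:,:,::-1])
E
```

```text
21.1 [ 442.64064327 -290.02461361  200.84185042] [-0.52138251  0.42780969  0.43493336]
```

View pics/scene17.png

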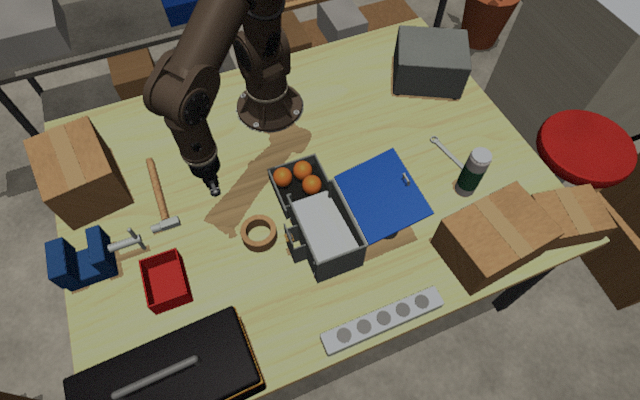

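View pics/top17.png

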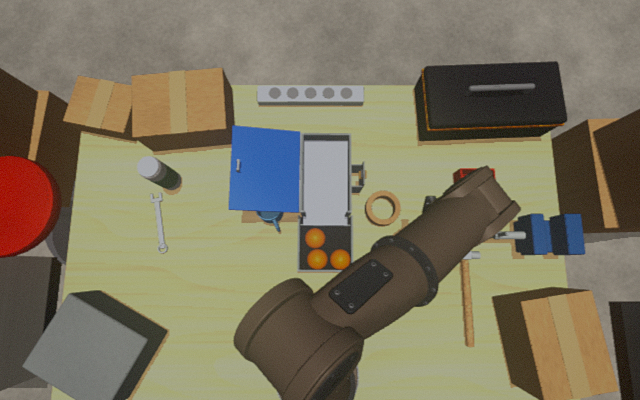

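All three balls lie in the tray, at top (315,238), (317,259) and (340,259), and the hatch is open. I'll let them settle, check, and hand in.

step_arm(steps=[{"grip": 0, "dx": 0, "dy": 0, "dz": 0, "wx": 0, "wy": 0, "wz": 0}, {"grip": 0, "dx": 0, "dy": 0, "dz": 0, "wx": 0, "wy": 0, "wz": 0}, {"grip": 0, "dx": 0, "dy": 0, "dz": 0, "wx": 0, "wy": 0, "wz": 0}, {"grip": 0, "dx": 0, "dy": 0, "dz": 0, "wx": 0, "wy": 0, "wz": 0}, {"grip": 0, "dx": 0, "dy": 0, "dz": 0, "wx": 0, "wy": 0, "wz": 0}])

```text
t: 21.82
tool_pos: [442.2, -291.3, 200.9]
orientation: [-3.132, -0.007, 0.017]
force: [0.4, -0.2, 0.1]
finger_gap: -0.2
```

```bash
python3 - <<'E'
from h import *
from workcell import env
c=env.capture("top");cv2.imwrite("pics/top18.png",cv2.resize(c["img"][130:280,240:390,::-1],(600,600)))
for uv in((315,238),(317.5,259),(340,259)): print(plane(c,uv,38).round(0)-[603,-28,0])
E
```

```text
[-190.   32.   38.]
[-255.   24.   38.]
[-255.  -46.   38.]
```

View pics/top18.png

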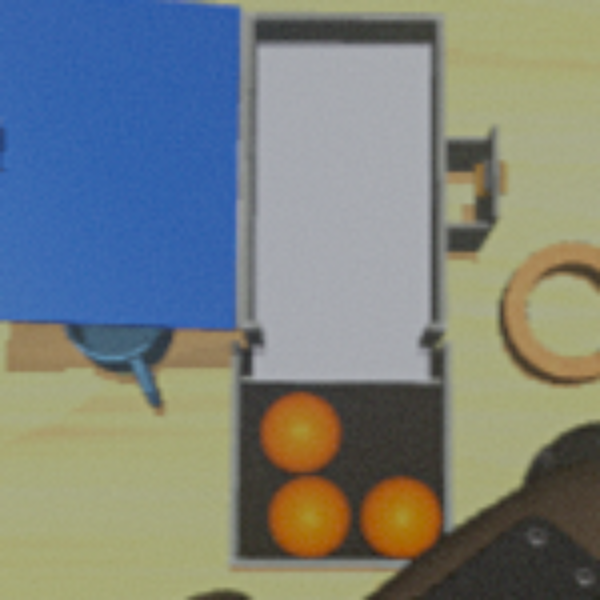

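The balls lie separately on the tray floor, in the same places as before.

```bash
python3 -c "
from workcell import env
print(env.finish_job())"
```

```text
the job is handed in; nothing more can be done
None
```

The job is done and handed in at about 22 s: all three balls are in the tray and the hatch is open. No verdict was reported.

- **Hatch:** I pressed the white spot to its stop (about 15 N at the end). I then moved the finger out to the right and up, and the hatch swung fully open by itself.
- **First push on ball 2:** This bound at about 44 N along x and 48 N upward, because I sent several small steps without checking the force between them. That is far over the 1–5 N advised, and a combined force of about 65 N. From the readings I cannot tell whether any of it bore on the gripper's body, which has a 40 N limit. I backed off and saw no change in the scene.
- **Second push on ball 2:** With the tool tilted about 0.3 rad and touching low on the ball, it moved at 1–3 N and ball 1 rolled out. Balls 2 and 3 then wedged again.
- **Third push on ball 2:** I pushed it further and held it until ball 3 had rolled out. After I lifted clear, ball 2 followed.

**Last checks:** The three ball centres were at about feeder (−190, 32), (−255, 24) and (−255, −46) mm, assuming they rest on the tray floor. They did not move between the last two pictures. The hatch is folded over to the left, the bystanders in view look unmoved, and the arm stands clear with about 0 N of force. I did not measure how far the bystanders had moved; that check was by eye only. The mug is partly hidden under the open hatch, the coupling is hidden by it almost completely, and the red bin is partly behind the arm in the top view.

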